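Shuttle the twin-buck carriage of the cuff press to its index

ROBOT

A 6-joint arm with a two-finger parallel gripper is mounted at the origin on the work surface. World frame = base frame: x ahead of the robot, y to its left, z up, the work surface at z = 0. Lengths are in mm, angles in degrees, forces in N, time in s.
With the tool pointing down it reaches from about 225 to 725 mm from the base axis. Payload 3.1 kg.
Tool frame: the origin (TCP) lies midway between the tips of the shut fingers; the grasp point (between the pads) lies 19 mm behind it; z points along the fingers, y is the line along which they close (so a half turn about z gives the same grasp; the last joint's range is limited). The gripper opens to 85 mm and grips with 20 to 120 N. Pads are 22 mm wide; open, the fingers measure 114 mm over their backs; the gripper's body (76 mm by 85 mm) begins 54 mm behind the grasp point. The pads swing forward as they close: fully open they stand 13 mm farther back than shut.
Start: joints at [56.677, 2.75, 5.684, 92.934, 0, 82.678], TCP at [230.157, 471.853, 231.312] pointing down, gripper open.
Joint ranges: [-166.93, 166.93], [-56.73, 111.36], [-69.38, 81.34], [-121.58, 131.49], [-85.45, 84.26], [-180, 180]. Speed limits (degrees/s): [159.86, 159.86, 180, 180, 180, 180].

INTERFACE

Orientations are given as a 3x3 rotation matrix whose columns are the frame's x, y, z axes.
In Python, from cell import manip, get_image gives the robot as it stands.
- The arm moves only by the shell command python3 -m inch 'ROWS' [FORCE]. ROWS is JSON, a list of rows, each a list of 3 entries, a list of its own where there are three numbers: the opening, from 0 (shut) to 1 (fully open), then the shift along the tool's x, y, z normalised to -1 to 1, where 1 is 0.15 m, then the turn about the tool's z normalised to -1 to 1, where 1 is 180 degrees. In form: [[fingers, [tx, ty, tz], yaw], ...]. A call has 1 to 12 rows; each row shifts and turns the commanded pose from where the row before left it, along the tool's axes as they then stand; what a row does not reach is not made up. A row lasts 1/12 s, in which the tool goes at most 41.7 mm and 7.16 degrees, less where a joint would pass 70% of its speed; a pose out of reach is approached as far as the arm can. A call with a number of a shift or a turn outside -1 to 1 is refused whole. A call with a gripper value outside its range is refused whole. The fingers move at their own pace and stop on an object; FORCE is the grip in N (left out, the last holds). Time passes only in rows, so rows that do not move let the fingers close. It gives the time, the measured TCP pose, the force, the opening and the grip force at its end, in the units of the state.
- manip.get_obs(): the state, without advancing time (a new reading comes with each control period).
- get_image(name): name is "scene" or "top"; returns a dict with "pixels" (384x512x3 uint8, red, green, blue), "intrinsics" (3x3 intrinsics, pixels), "xyz" and "attitude" of the camera in the world. Camera axes: x right, y down, z forward; pixel columns grow to the right and rows downward; lengths in mm; the calibration is good to about 2 mm. A picture is of the moment at which its call begins. There is no depth.
- manip.sign_off(): hands the job in; it is judged then, once.
The state is a dict: "time": time; "joint_positions": joint angles; "qvel": joint speeds; "tau": joint torques, N m; "tool_pos": TCP position; "tool_rot": TCP orientation; "ft_force": force on the tool from outside, world axes, zero at the start; "torque": the same for the moment, N m; "opening": opening from 0.0 (shut) to 1.0 (fully open); "grasp_force": force on a finger pad.
Only numpy, scipy, OpenCV 4.12 (cv2) and the standard library are available. Lean on these libraries where they do the work, as an engineer would, in place of code of your own. Each camera call takes 0.05 s, during which the arm holds its last target. There are 200 camera calls.

TASK

Send the free-running twin-buck carriage of the cuff press to the left and brake it so that it comes to rest with its pointer within the width of the index plate, without striking either end stop. The bucks are hot, so push and brake only with the fingers against the upright faces of the two sprung hand guards in the gap between the bucks; do not touch the bucks, lean on top of the guards or drive a guard fully in. Then take the hand off, leave the carriage standing still there on its own for at least 3 seconds, and leave the things around the press where they are.

Things in the scene. Friction and masses are not known exactly. Their poses are not given: they have to be found in the camera images.
- press_bed: Fixed grey press bed, 260 x 1240 mm, 30 mm high, with a column and opened head at its left end. Origin on the table under the middle of the track. Its y axis is the track, pointing left; x points to the far side; it may stand turned by up to 0.12 rad. Upper face at z = 30 mm.
- carriage (a joint): Position of the carriage along the track, m, growing to bed +y (left): 0 where it strikes the right end stop, 0.46 the left one; it starts near the right. The carriage is two hot blue padded bucks (each 160 x 150 mm, 54 to 126 mm above the table, centres 210 mm either side of point gap) that run together; about 6 kg (4.6 to 8), nearly free on a level track: drag about 0.3 N s/m and 0.012 N.
- gap (a point): Point on the carriage midway between the bucks, on the track's middle line, 50 mm above the bed's face (80 mm above the table). Axes as the bed. Unpressed, the face of the left hand guard stands 90 mm to its +y and that of the right guard 90 mm to its -y, with nothing in the 180 mm between but the bed.
- guard_left (a joint): How far the left hand guard is pressed in (to +y), m, 0 to 0.035. Soft black ribbed block on the inner end of the left buck: face 140 mm wide, 50 to 115 mm above the table, strip on top to 120 mm (bucks to 126 mm). Spring about 150 N/m, hardly damped, no preload: a carriage that runs into a still hand bounces back. Push it to drive the carriage left; do not press it in fully.
- guard_right (a joint): The same for the right hand guard, on the right buck (pressed in to -y; same size and spring). Push it to brake a carriage that runs to the left.
- pointer (a point): Tip of the pointer: black upright rib 10 mm wide that stands out 25 mm from the far (+x) side of the left buck, near its inner end; this point is 100 mm to +x and 150 mm to +y from the gap's middle, 66 mm above the table. Axes as the bed.
- index_plate (a point): Top middle of the index plate: the only upright steel plate on the bed's far edge, 30 mm wide along the track, 30 mm high (top 60 mm above the table), with a black screw behind it. Axes as the bed. The pointer must stop level with it along the track: within 15 mm of this middle.
- spray_bottle: White bottle 72 mm wide, 190 mm tall, standing in front of the bed on the right. Leave alone.
- clothes_brush: Wooden clothes brush, 150 x 50 x 40 mm, lying beyond the bed. Leave alone.
- pin_cup: Steel bowl 80 mm wide, 70 mm high, beyond the bed on the right. Leave alone.

How it is judged:
By the outcome, as a careful person would: the job done as asked, in the order asked, and still so for the second after the job is handed in, with the robot touching nothing.
It also fails if it takes over 42 s, if anything falls off the work surface, if the arm or the gripper's body presses on something with over 40 N, if the wrist force passes 120 N, or if a joint passes its speed limit or range.

## Working session

There is one attempt and no reset: what is moved stays moved. The work goes in short steps, Python scripts to look and compute and a shell command to move; the robot and the scene stay as the last step left them, time stands still between calls to the robot, and variables do not carry over. Pictures are saved under pics/ and viewed, at most 10 in all, crops included, and the job is handed in when it is done.

```bash
ls; mkdir -p pics; python3 - <<'E'
from cell import manip,get_image
import cv2
o=manip.get_obs();print(o)
for n in("scene","top"):
    d=get_image(n);cv2.imwrite(f"pics/{n}0.png",d["pixels"][...,::-1]);print(n,d["intrinsics"],d["xyz"],d["attitude"])
E
```

```text
pics
{'time': 0.0, 'joint_positions': array([ 5.66767638e+01,  2.79180586e+00,  5.58923227e+00,  9.29329753e+01,
       -5.83638316e-04,  8.26787022e+01]), 'qvel': array([0.00298289, 0.03753751, 0.04775976, 0.04542248, 0.08770141,
       0.00861983]), 'tau': array([-3.96556788e-04, -3.38784635e+01,  3.20014894e+01,  2.04375159e-02,
       -1.78345709e-05,  7.37047458e-06]), 'tool_pos': array([229.82131276, 471.33233184, 230.10619443]), 'tool_rot': array([[-8.98779033e-01,  4.38400027e-01, -1.29115306e-03],
       [ 4.38401831e-01,  8.98776894e-01, -1.98239886e-03],
       [ 2.91374824e-04, -2.34778239e-03, -9.99997202e-01]]), 'ft_force': array([ 0.32227564, -0.32214598,  0.90038454]), 'torque': array([ 0.01501482, -0.01107884, -0.03317991]), 'grasp_force': 0.0, 'opening': 1.0039336249954007}
scene [[368.10379059   0.         252.28651865]
 [  0.         368.10379059 187.79054272]
 [  0.           0.           1.        ]] [978.50274177 -50.52753874 801.01453922] [[ 0.04531353  0.85256433 -0.52065415]
 [ 0.99896305 -0.04097648  0.01984321]
 [-0.00441696 -0.52101343 -0.85353705]]
top [[473.23505315   0.         253.39903579]
 [  0.         473.23505315 192.62166329]
 [  0.           0.           1.        ]] [ 456.66623641  -15.24777121 1190.14354588] [[-0.02482798 -0.9979922   0.0582678 ]
 [-0.99968732  0.02461244 -0.00441398]
 [ 0.002971   -0.05835917 -0.99829123]]
```

View pics/top0.png

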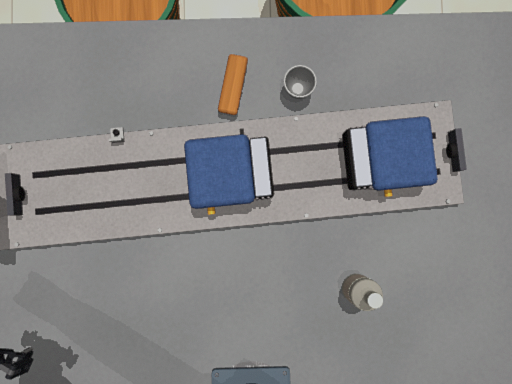

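View pics/scene0.png

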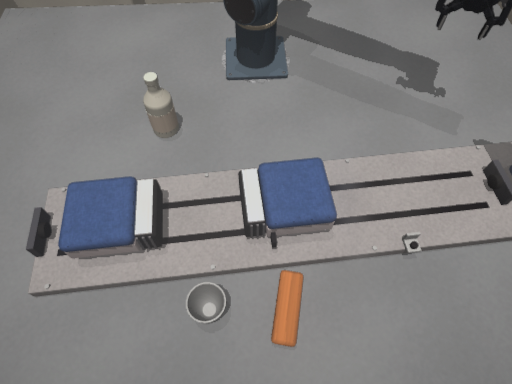

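The top view shows the bucks at about (220,172) and (402,153), the pointer at (241,131) and the index plate at (117,134). In the scene view the plate is at (412,242). I'll measure these now.

```bash
cat > h.py <<'E'
import numpy as np,cv2
from cell import manip,get_image
def ray(d,u,v,z):
    r=np.array(d["attitude"])@np.linalg.solve(np.array(d["intrinsics"]),[u,v,1.]);c=np.array(d["xyz"])
    return c+r*(z-c[2])/r[2]
def proj(d,p):
    q=np.array(d["attitude"]).T@(np.array(p)-d["xyz"]);q=np.array(d["intrinsics"])@q;return q[:2]/q[2]
def bucks(d):
    h=cv2.cvtColor(d["pixels"],cv2.COLOR_RGB2HSV)
    m=cv2.inRange(h,(105,110,40),(125,255,255))
    cs=[c for c in cv2.findContours(m,0,2)[0] if cv2.contourArea(c)>1000]
    return sorted([(cv2.minAreaRect(np.array([ray(d,*p[0],120)[:2] for p in c],np.float32))) for c in cs],key=lambda r:-r[0][1])
def guards(d): # white strips
    h=cv2.cvtColor(d["pixels"],cv2.COLOR_RGB2HSV)
    m=cv2.inRange(h,(0,0,195),(180,50,255))
    cs=[c for c in cv2.findContours(m,0,2)[0] if cv2.contourArea(c)>400]
    return [cv2.minAreaRect(np.array([ray(d,*p[0],120)[:2] for p in c],np.float32)) for c in cs]
E
python3 - <<'E'
from h import *
for n in("top","scene"):
    d=get_image(n);b=bucks(d);print(n,b);print(guards(d))
    c=[np.array(x[0]) for x in b]
    if len(c)==2: v=c[0]-c[1];print("gap",sum(c)/2,np.linalg.norm(v),np.degrees(np.arctan2(-v[0],v[1])))
    x0,y0=(60,90) if n=="top" else (350,200)
    cv2.imwrite(f"pics/c_{n}.png",cv2.resize(d["pixels"][y0:y0+75,x0:x0+100,::-1],None,fx=4,fy=4,interpolation=2))
a=cv2.imread("pics/c_top.png");b=cv2.imread("pics/c_scene.png");cv2.imwrite("pics/c.png",np.hstack([a,b]))
E
```

```text
top [((570.0150756835938, 56.84126281738281), (155.8211212158203, 148.0362548828125), 4.44295072555542), ((601.2973022460938, -359.22259521484375), (155.5686492919922, 147.81358337402344), 4.607895851135254)]
[((578.4982299804688, -37.31015396118164), (128.18658447265625, 32.283912658691406), 4.26121187210083), ((595.7446899414062, -266.3841552734375), (128.1780242919922, 32.561161041259766), 4.323395252227783), ((942.3700561523438, -410.08160400390625), (106.96363830566406, 30.933372497558594), 88.6585693359375), ((946.9181518554688, 36.40888214111328), (183.24603271484375, 42.746337890625), 88.65846252441406)]
gap [ 585.65618896 -151.1906662 ] 417.2381953505316 4.299757341627047
scene [((570.7593994140625, 60.498199462890625), (145.70472717285156, 128.87973022460938), 5.365945816040039), ((603.4862670898438, -364.2586975097656), (149.28768920898438, 132.56240844726562), 5.639643669128418)]
[((594.1204833984375, -264.98028564453125), (128.87338256835938, 32.40391540527344), 4.176148891448975), ((577.1395263671875, -35.3802490234375), (128.60618591308594, 32.37485122680664), 4.157242298126221)]
gap [ 587.12283325 -151.88024902] 426.0158088542112 4.4058473367426085
```

View pics/c.png

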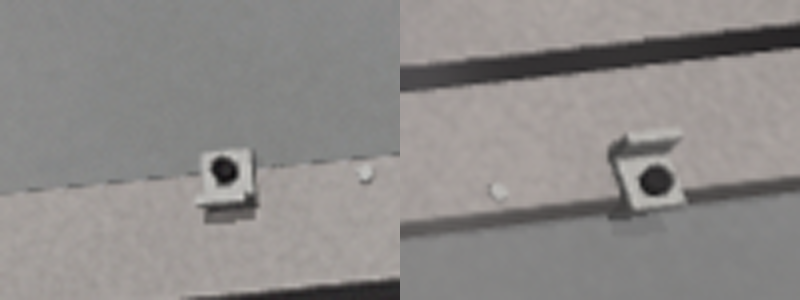

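```bash
cat >> h.py <<'E'
a=np.radians(4.26);T=np.array([-np.sin(a),np.cos(a)]);N=np.array([np.cos(a),np.sin(a)])
def gap(d):
    g=[np.array(x[0]) for x in guards(d) if x[0][0]<800 and 100<max(x[1])<150 ]
    return g
E
python3 - <<'E'
from h import *
d=get_image("top");e=get_image("scene")
p=ray(d,116.4,140.2,60);q=ray(e,413.7,233.7,60);print("plate",p,q)
G=np.array([586.4,-151.0]);P=(p+q)[:2]/2
print("plate rel gap: along",(P-G)@T,"x",(P-G)@N,"travel",(P-G)@T-150, "each",[(x[:2]-G)@T-150 for x in(p,q)])
# pointer pixel prediction
w=np.r_[G+150*T+100*N,66];print(proj(d,w),proj(e,w))
# end stops: bed centre/ limits: 
print("face left",G+90*T,"end gap", G+((P-G)@T-150)*T)
E
```

```text
plate [657.04364315 306.1009619   60.        ] [660.94675451 313.98278022  60.        ]
plate rel gap: along 454.37556505152645 x 106.64199757003118 travel 304.37556505152645 each [np.float64(300.59051021066836), np.float64(308.1606198923846)]
[240.88265686 129.34179309] [273.80402058 244.82529825]
face left [579.71457121 -61.2486488 ] end gap [563.79020929 152.53464706]
```

```bash
python3 -m inch '[[0,[0,0,0],0.0369],[0,[0,0,0],0.0369],[0,[0,0,0],0.0369],[0,[0,0,0],0.0369],[0,[0,0,0],0.0369],[0,[0,0,0],0.0369],[0,[0,0,0],0.0369],[0,[0,0,0],0.0369],[0,[0,0,0],0.0369]]'
```

```text
time: 1.05
tool_pos: [230.1, 471.8, 231.2]
tool_rot: [[-0.068, 0.998, -0.0], [0.998, 0.068, -0.0], [-0.0, -0.0, -1.0]]
ft_force: [1.1, -0.3, -0.4]
opening: 0.002
grasp_force: 0.0
```

```bash
python3 -m inch '[[0,[-0.2,0.1,0],0],[0,[-0.2,0.1,0],0],[0,[-0.2,0.1,0],0],[0,[-0.2,0.1,0],0],[0,[-0.2,0.1,0],0],[0,[-0.2,0.1,0],0],[0,[-0.2,0.1,0],0],[0,[-0.2,0.1,0],0],[0,[-0.2,0.1,0],0],[0,[-0.2,0.1,0],0],[0,[-0.2,0.1,0],0],[0,[-0.2,0.1,0],0]]'
```

```text
time: 2.05
tool_pos: [436.8, 124.5, 231.5]
tool_rot: [[-0.074, 0.997, 0.001], [0.997, 0.074, 0.0], [0.0, 0.001, -1.0]]
ft_force: [0.4, 0.6, 0.0]
opening: -0.003
grasp_force: 0.0
```

```bash
python3 -m inch '[[0,[-0.206,0.107,0],0],[0,[-0.206,0.107,0],0],[0,[-0.206,0.107,0],0],[0,[-0.206,0.107,0],0],[0,[-0.206,0.107,0],0],[0,[-0.206,0.107,0],0],[0,[-0.206,0.107,0],0],[0,[-0.206,0.107,0],0],[0,[0,0,0],0],[0,[0,0,0],0]]'; python3 - <<'E'
from h import *
d=get_image("scene");cv2.imwrite("pics/s1.png",d["pixels"][...,::-1]);print(gap(d),gap(get_image("top")))
o=manip.get_obs();print(o["time"],o["tool_pos"],o["tool_rot"],o["ft_force"])
E
```

```text
time: 2.88
tool_pos: [582.6, -112.6, 229.8]
tool_rot: [[-0.071, 0.997, -0.002], [0.997, 0.071, 0.001], [0.001, -0.002, -1.0]]
ft_force: [-1.3, 1.7, 0.3]
opening: -0.0
grasp_force: 0.0
[array([ 594.25274658, -265.16500854]), array([577.38494873, -35.31780243])] [array([578.36968994, -37.09255981])]
2.9833 [ 582.02764858 -110.5677301   231.15609854] [[-7.35705708e-02  9.97289642e-01 -8.60730556e-04]
 [ 9.97289702e-01  7.35712031e-02  7.27564637e-04]
 [ 7.88917659e-04 -8.04870374e-04 -9.99999365e-01]] [-0.31538139 -0.49874707 -0.20116921]
```

View pics/s1.png

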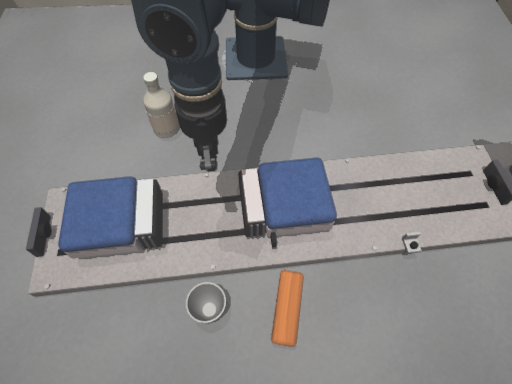

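```bash
python3 -m inch '[[0,[0,0,0.186],0],[0,[0,0,0.186],0],[0,[0,0,0.186],0],[0,[0,0,0.186],0],[0,[0,0,0.186],0],[0,[0,0,0.186],0],[0,[0.03,0,0],0],[0,[0.03,0,0],0],[0,[0.03,0,0],0],[0,[0.03,0,0],0],[0,[0,0,0],0],[0,[0,0,0],0]]'; python3 - <<'E'
from h import *
d=get_image("scene");cv2.imwrite("pics/s2.png",cv2.resize(d["pixels"][130:280,130:330,::-1],None,fx=3,fy=3));print(gap(d))
o=manip.get_obs();print(o["time"],o["tool_pos"],o["ft_force"])
E
```

```text
time: 3.98
tool_pos: [582.6, -92.9, 66.3]
tool_rot: [[-0.075, 0.997, 0.004], [0.997, 0.075, -0.001], [-0.001, 0.004, -1.0]]
ft_force: [1.0, -0.1, -0.7]
opening: -0.004
grasp_force: 0.0
[array([ 593.83740234, -265.22161865]), array([582.72949219, -34.81539917])]
4.0333 [582.31136469 -93.16355196  65.79286124] [0.94884662 0.29277803 0.86112346]
```

View pics/s2.png

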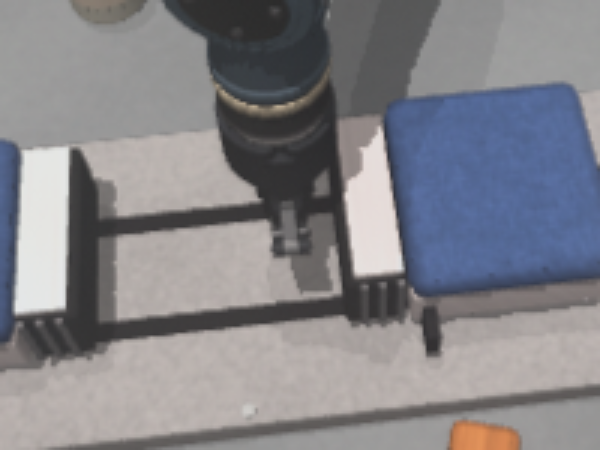

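```bash
cat > trk.py <<'E'
from h import *
def look():
    d=get_image("scene");o=manip.get_obs()
    g=min(gap(d),key=lambda p:p[1]) ; b=bucks(d)
    R=np.array([593.95,-265.2]); s=(g-R)@T
    sb=[(np.array(x[0])-r)@T for x,r in zip(b,[(570.76,60.5),(603.49,-364.26)])]
    h=(o["tool_pos"][:2]-np.array([586.4,-151.0]))@T
    return o["time"],s,sb,h,o
if __name__=="__main__":
    t,s,sb,h,o=look();print("t %.3f s %.2f bucks %s hand %.2f z %.1f N %.1f F %.2f"%(t,s,np.round(sb,2),h,o["tool_pos"][2],(o["tool_pos"][:2]-[586.4,-151])@N,o["ft_force"][:2]@T))
E
python3 -m inch '[[0,[0.025,0,0],0],[0,[0.025,0,0],0],[0,[0.025,0,0],0],[0,[0.025,0,0],0],[0,[0.025,0,0],0],[0,[0.025,0,0],0],[0,[0.025,0,0],0],[0,[0.025,0,0],0],[0,[0.025,0,0],0],[0,[0.025,0,0],0]]'; python3 trk.py
```

```text
time: 4.87
tool_pos: [578.2, -55.4, 63.8]
tool_rot: [[-0.074, 0.997, -0.0], [0.997, 0.074, -0.0], [-0.0, -0.0, -1.0]]
ft_force: [-0.1, -0.4, -0.2]
opening: 0.001
grasp_force: 0.0
t 4.917 s 11.15 bucks [8.58 9.29] hand 96.79 z 63.8 N -1.1 F 0.12
```

```bash
python3 -m inch '[[0,[0.025,0,0],0],[0,[0.025,0,0],0],[0,[0.025,0,0],0],[0,[0.025,0,0],0],[0,[0.025,0,0],0],[0,[0.025,0,0],0],[0,[0.025,0,0],0]]' | head -1; python3 trk.py;python3 trk.py;python3 trk.py
```

```text
time: 5.5
t 5.550 s 60.76 bucks [32.11 61.8 ] hand 123.09 z 63.9 N -1.0 F -0.07
t 5.600 s 64.67 bucks [37.11 65.97] hand 122.63 z 63.9 N -1.0 F 0.35
t 5.650 s 68.62 bucks [36.52 70.68] hand 122.26 z 63.9 N -1.0 F -0.81
```

```bash
python3 -m inch '[[0,[0.03,0,0],0],[0,[0.03,0,0],0],[0,[0.03,0,0],0],[0,[0.03,0,0],0],[0,[0.03,0,0],0],[0,[0.03,0,0],0],[0,[0.03,0,0],0],[0,[0.03,0,0],0],[0,[0,0,0],0],[0,[0,0,0],0]]' | head -1; python3 trk.py; python3 trk.py
```

```text
time: 6.48
t 6.533 s 131.37 bucks [168.24 133.43] hand 157.99 z 63.9 N -0.9 F -0.08
t 6.583 s 134.87 bucks [171.54 136.79] hand 157.84 z 63.9 N -0.9 F 0.12
```

```bash
python3 -m inch '[[0,[0.027,0,0],0],[0,[0.027,0,0],0],[0,[0.027,0,0],0],[0,[0.027,0,0],0],[0,[0.027,0,0],0],[0,[0.027,0,0],0],[0,[0.027,0,0],0],[0,[0.027,0,0],0],[0,[0,0,0],0],[0,[0,0,0],0],[0,[0,0,0],0],[0,[0,0,0],0]]' | head -1; python3 trk.py; python3 trk.py
```

```text
time: 7.58
t 7.633 s 203.77 bucks [208.57 205.56] hand 190.13 z 63.9 N -0.9 F 0.17
t 7.683 s 206.86 bucks [213.36 211.53] hand 190.10 z 63.9 N -0.9 F -0.39
```

```bash
python3 -m inch '[[0,[0,0,0],0],[0,[0,0,0],0],[0,[0,0,0],0],[0,[0,0,0],0],[0,[0,0,0],0],[0,[0,0,0],0],[0,[0,0,0],0],[0,[0.016,0,0],0],[0,[0.016,0,0],0],[0,[0.016,0,0],0],[0,[0.016,0,0],0],[0,[0.016,0,0],0]]' | head -2;python3 -m inch '[[0,[0.016,0,0],0],[0,[0.016,0,0],0],[0,[0.016,0,0],0],[0,[0.016,0,0],0],[0,[0.016,0,0],0],[0,[0.016,0,0],0],[0,[0.016,0,0],0],[0,[0.016,0,0],0],[0,[0.016,0,0],0],[0,[0.016,0,0],0],[0,[0.016,0,0],0],[0,[0.016,0,0],0]]' | head -2; python3 trk.py;python3 trk.py;python3 trk.py
```

```text
time: 8.68
tool_pos: [570.4, 51.1, 63.9]
time: 9.68
tool_pos: [568.4, 79.5, 63.9]
t 9.733 s 306.29 bucks [307.79 311.93] hand 231.65 z 63.9 N -0.9 F -0.78
t 9.783 s 306.67 bucks [309.05 311.99] hand 231.40 z 63.9 N -0.9 F -1.14
t 9.833 s 306.86 bucks [309.35 311.32] hand 231.20 z 63.9 N -0.9 F 0.41
```

```bash
python3 -m inch '[[0,[0.04,0,0],0],[0,[0.04,0,0],0],[0,[0.04,0,0],0],[0,[0.04,0,0],0],[0,[0.04,0,0],0],[0,[0,0,0],0]]' | head -1;python3 trk.py;python3 -m inch '[[0,[0.04,0,0],0],[0,[0.04,0,0],0],[0,[0.04,0,0],0],[0,[0.04,0,0],0],[0,[0.04,0,0],0],[0,[0,0,0],0]]' | head -1;python3 trk.py; python3 - <<'E'
from h import *
for n in("scene","top"):
    d=get_image(n);cv2.imwrite(f"pics/{n}3.png",d["pixels"][...,::-1])
a=cv2.imread("pics/top3.png")[100:160,60:160];b=cv2.imread("pics/scene3.png")[200:260,360:460]
cv2.imwrite("pics/cmp.png",cv2.resize(np.hstack([a,b]),None,fx=4,fy=4,interpolation=2))
E
```

```text
time: 10.33
t 10.383 s 309.32 bucks [311.57 313.45] hand 261.96 z 63.9 N -0.9 F -0.44
time: 10.88
t 10.933 s 310.87 bucks [313.22 314.79] hand 291.86 z 63.9 N -0.9 F -0.04
```

View pics/cmp.png

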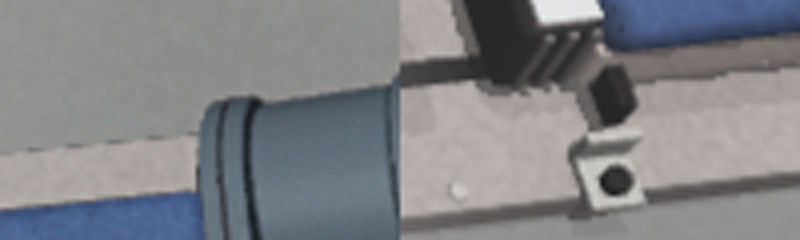

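The scene crop shows the pointer at about (612,95) and the plate's middle at about (614,140), so they are level. The carriage is almost stopped. I'll lift the hand out and wait.

```bash
python3 -m inch '[[0,[0,0,-0.1],0],[0,[0,0,-0.15],0],[0,[0,0,-0.2],0],[0,[0,0,-0.2],0],[0,[0,0,-0.2],0],[0,[0,0,-0.2],0],[0,[0,0,-0.2],0],[0,[0,0,0],0],[0,[0,0,0],0]]' | head -2;python3 trk.py;python3 -m inch '[[0,[0,-0.2,0],0],[0,[0,-0.2,0],0],[0,[0,-0.2,0],0],[0,[0,-0.2,0],0],[0,[0,-0.2,0],0],[0,[0,-0.2,0],0],[0,[0,-0.2,0],0],[0,[0,0,0],0],[0,[0,0,0],0]]' | head -2;python3 trk.py
python3 -m inch '[[0,[0,0,0],0],[0,[0,0,0],0],[0,[0,0,0],0],[0,[0,0,0],0],[0,[0,0,0],0],[0,[0,0,0],0],[0,[0,0,0],0],[0,[0,0,0],0],[0,[0,0,0],0],[0,[0,0,0],0],[0,[0,0,0],0],[0,[0,0,0],0]]' | head -2;python3 trk.py; python3 - <<'E'
from h import *
for n in("scene","top"):
    d=get_image(n);cv2.imwrite(f"pics/{n}4.png",d["pixels"][...,::-1])
a=cv2.imread("pics/top4.png")[100:160,60:160];b=cv2.imread("pics/scene4.png")[200:260,360:460]
cv2.imwrite("pics/cmp4.png",cv2.resize(np.hstack([a,b]),None,fx=4,fy=4,interpolation=2))
E
```

```text
time: 11.78
tool_pos: [565.5, 139.1, 254.5]
t 11.833 s 312.19 bucks [313.59 315.57] hand 290.82 z 252.1 N -0.3 F 0.17
time: 12.58
tool_pos: [353.0, 123.6, 249.8]
t 12.633 s 312.16 bucks [314.24 315.55] hand 291.18 z 249.9 N -211.3 F -0.45
time: 13.63
tool_pos: [354.5, 123.8, 251.5]
t 13.683 s 312.16 bucks [314.36 315.68] hand 291.30 z 251.4 N -210.9 F -0.58
```

View pics/cmp4.png

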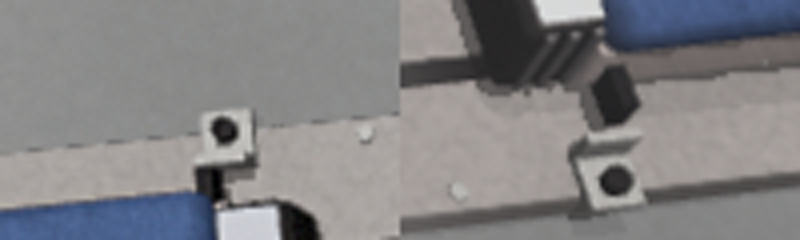

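```bash
python3 - <<'E'
from h import *
T4=cv2.imread("pics/top4.png");S=cv2.imread("pics/scene4.png")
a=T4[120:160,100:140];b=S[210:250,395:435]
cv2.imwrite("pics/cmp5.png",cv2.resize(np.hstack([a,b]),None,fx=10,fy=10,interpolation=0))
d=get_image("top");e=get_image("scene")
# image points of pointer for candidate plate-relative offsets, from plate measured in each view
for D,u,v in((d,None,None),):pass
g=[x for x in gap(d)];print(g)
print([ (proj(d,ray(d,116,140.2,60)+np.r_[k*T-7*N,6])-[100,120])*10 for k in (0,10)])
print([ (proj(e,ray(e,413.7,233.7,60)+np.r_[k*T-7*N,6])-[395,210])*10+[400,0] for k in (0,10)])
E
```

```text
[array([555.1741333 , 273.34631348]), array([572.41937256,  44.32489014])]
[array([155.2113739 , 226.64421742]), array([113.50491121, 230.73099225])]
[array([586.05719336, 196.36927881]), array([630.33249112, 191.29545636])]
```

View pics/cmp5.png

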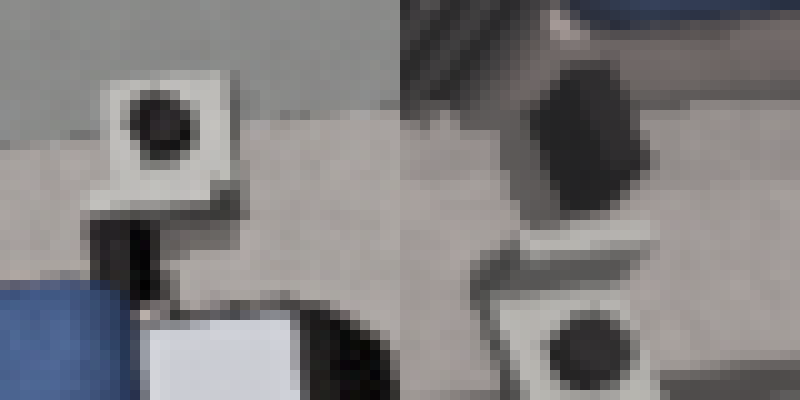

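The carriage is standing still with the pointer 2–8 mm past the plate's middle, inside the 15 mm allowed. I'll let the rest of the 3 seconds pass, check it again and hand in.

```bash
for i in 1 2 3; do python3 -m inch '[[0,[0,0,0],0],[0,[0,0,0],0],[0,[0,0,0],0],[0,[0,0,0],0],[0,[0,0,0],0],[0,[0,0,0],0],[0,[0,0,0],0],[0,[0,0,0],0],[0,[0,0,0],0],[0,[0,0,0],0],[0,[0,0,0],0],[0,[0,0,0],0]]' | head -1; done; python3 trk.py; python3 -c "
from cell import manip;print(manip.sign_off())"
```

```text
time: 14.88
time: 15.88
time: 16.88
t 16.933 s 312.16 bucks [313.9  312.04] hand 291.26 z 251.4 N -210.8 F 0.30
the job is handed in; nothing more can be done
None
```

The carriage stands still with its pointer level with the index plate, about 2–8 mm past its middle by the camera images; the hand is clear, nothing else was moved, and the job was handed in at about 17 s.

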